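# Present the finish plaque over the moulded handle

### The arm

A 6-joint arm with a two-finger parallel gripper is mounted at the origin on the work surface. World frame = base frame: x ahead of the robot, y to its left, z up, the work surface at z = 0. Lengths are in m, angles in rad, forces in N, time in s.
With the tool pointing down it reaches from about 0.275 to 0.725 m from the base axis. Payload 5.6 kg.
Tool frame: the origin (TCP) lies on the centre line of the jaws, within the pads' length; the fingertips stand 14 mm ahead of it and the grasp point (between the pads) lies 5 mm behind it (arm.tip_reach is the z of the fingertips in the tool frame, in m); z points along the fingers, y is the line along which they close (so a half turn about z gives the same grasp; the last joint's range is limited). The gripper opens to 85 mm and grips with 20 to 120 N. Pads are 22 mm wide; open, the fingers measure 114 mm over their backs; the gripper's body (76 mm by 85 mm) begins 54 mm behind the grasp point. The pads swing forward as they close: fully open they stand 13 mm farther back than shut.
Start: joints at [-0.898, 0.255, 0.108, 0, -1.424, -0.285], TCP at [0.208, -0.509, 0.245] pointing down, gripper open.
Joint ranges: [-2.95, 2.95], [-1.21, 1.97], [-1.09, 1.5], [-2.87, 1.71], [-2.94, -0.07], [-3.05, 3.05]. Speed limits (rad/s): [2.57, 2.57, 3.14, 3.14, 3.14, 3.14].

### API

Orientations are given as a rotation vector (axis times angle).
In Python, from workcell import arm gives the robot as it stands. Calls block until the motion is done:
- arm.reach(position, orientation): joint-space move of the TCP to a pose.
- arm.move_straight(position, rate=0.15, ori=None, max_force=None): straight line of the TCP; ori=None keeps the orientation; rate is the mean speed in m/s. With max_force (N) it stops when the force on the tool has changed by that much, and returns True; else False.
- arm.move_j(angles): joint-space move.
- arm.set_gripper(opening): finger opening in m; the grip force is fixed at half the most; returns when the fingers have stopped.
- arm.sleep(seconds).
- arm.solve_ik(position, orientation): joint angles nearest the present ones, or None.
- arm.read_camera(name): name is "side" or "top"; returns the picture (480x640x3 uint8, red, green, blue); there is no depth.
- arm.get_calibration(name): a dict with "fx", "fy", "cx", "cy" (pixels), "R" (3x3) and "t" (3): a world point X has camera coordinates R X + t. Camera axes: x right, y down, z forward; pixel columns grow to the right and rows downward; lengths in m; the calibration is good to about 2 mm. A picture is of the moment at which its call begins. get_calibration takes no time and is no camera call.
A pose or a line that the arm cannot do raises arm.MotionError and nothing moves.
- arm.hand_in(): hands the job in; it is judged then, once.
Trained networks look in the newest picture that a camera, given by its name, has taken for a name from the list of things; names that differ only in an ending like _2 or _b are one class to them, and where a whole thing is asked for, a point or a joint stands for the part that bears it (a point fixed in the world has none). Each returns a list of dicts, best first, with "p" (0 to 1); they miss things now and then, are a little off and sometimes report something else, mostly with a low value. They report only what shows in the picture. A call takes as long as a camera call. They do not tell look-alikes from the thing itself.
- arm.spot_in(query, camera): "extent" ([left, top, right, bottom] in pixels, round what is visible of it).
- arm.trace(query, camera): "region" (480x640 bool, what is visible of it) and "extent" ([left, top, right, bottom] in pixels, round what is visible of it).
- arm.landmark_of(query, camera): "xy" ([column, row] in pixels: a listed point, or the origin of a listed thing).
Readings, each from a call of its own:
- arm.get_clock(): time.
- arm.get_joint_pos(): joint angles.
- arm.get_dq(): joint speeds.
- arm.get_effort(): joint torques, N m.
- arm.get_tcp_pos(): TCP position.
- arm.get_orientation(): TCP orientation.
- arm.get_force(): force on the tool from outside, world axes, zero at the start.
- arm.get_wrist_torque(): the same for the moment, N m.
- arm.get_finger_gap(): finger opening in m.
- arm.get_gripper_force(): force on a finger pad.
Only numpy, scipy, OpenCV 4.12 (cv2) and the standard library are available. Lean on these libraries where they do the work, as an engineer would, in place of code of your own. Each camera call takes 0.05 s, during which the arm holds its last target. There are 200 camera calls.

### The job

Two acrylic surface-finish plaques stand on end in slotted feet on either side of the turntable; each has a frosted end, marked by a small notch in one corner. Take the plaque that stands frosted end up (notch at a top corner) by that frosted end, turn it until it lies level with its label facing up, and hold it there about 10 cm above the door handle on the turntable with the label over the middle of the handle, so that the overhead camera sees the two together. Finish while still holding it steady in the air; touch neither the handle nor the other plaque.

Things in the scene. Friction and masses are not known exactly. Their poses are not given: they have to be found in the camera images.
- plaque: the plaque to take: acrylic plate 95 x 50 x 5 mm, about 28 g, standing on its polished end 18 mm deep in a foot's slot. Origin: middle of the polished (lower) end face, 8 mm above the bench. z: along its length to the frosted end (frosted from 55 to 95 mm); y: across its width (-25 to 25 mm); x: out of the label face. The slot has 1 mm play and the plaque pulls straight up out of it
- notch (a point): the small notch, 12 x 12 mm, cut square out of one corner of the frosted end; this point is the notch's middle, at x = 0, y = 19, z = 89 mm in the plaque's frame (axes as the plaque's). Looking at the label face with the frosted end up, the notch is at the top right
- label (a point): middle of the label, a blank white paper panel 34 mm (across) x 28 mm on the +x face of the plaque, on its polished part; at x = 2.5, y = 0, z = 37 mm in the plaque's frame; axes as the plaque's
- frosted (a point): middle of the frosted end, at x = 0, y = 0, z = 77 mm in the plaque's frame; axes as the plaque's. Grip it here by the two long edges (50 mm apart; 10 mm of each overhangs the foot), the tool leaning over from the label side by some 45 degrees: drawn out, the plaque is then level and label up when the tool has swung back about 90 degrees
- foot_a: one of the two black slotted feet, fixed to the bench: 60 mm (its x) x 30 mm (its y) x 26 mm high, slot along its y, 18 mm deep; origin at the middle of its underside. The plaque to take stands in this one
- foot_b: the other slotted foot, same size, fixed; the other plaque stands in it
- other_plaque: the plaque to leave alone: same size and make, but standing frosted end down, so that its notch is at a lower corner beside the foot. Origin: middle of its lower end face; z points up
- handle: moulded grey acetal door pull handle lying on its two mounting feet on the turntable: 140 mm long (its x), 24 mm wide, 40 mm high, 75 g, loose; origin in the middle of its underside, z up
- turntable: steel ball-bearing turntable, disc 240 mm across, its top 30 mm above the bench; it turns freely if pushed; origin at the middle of its base on the bench
Mind the look-alikes: they are no part of the job. There is more than one size of the turntable; the one meant has the size given above.

How it is judged:
By the outcome, as a careful person would: the job done as asked, in the order asked, and still so for the second after the job is handed in, while the arm keeps its last pose, push and grip.
It also fails if it takes over 32 s, if anything falls off the work surface, if the arm or the gripper's body presses on something with over 40 N, if the wrist force passes 120 N, or if a joint passes its speed limit or range.

## Working session

There is one attempt and no reset: what is moved stays moved. The work goes in short steps, each a Python script; the robot and the scene stay as the last script left them, time stands still between calls to the robot, and variables do not carry over. Pictures are saved under pics/ and viewed, at most 10 in all, crops included, and the job is handed in when it is done.

```bash
mkdir -p pics; python3 - <<'E'
from workcell import arm
import cv2,numpy as np
for c in("side","top"):
    im=arm.read_camera(c); cv2.imwrite(f"pics/{c}0.png",im[:,:,::-1])
    k=arm.get_calibration(c); R=np.array(k["R"]);print(c,k["fx"],k["fy"],k["cx"],k["cy"],"pos",(-R.T@np.array(k["t"])).round(3),R.round(3).tolist())
    for q in("plaque","foot_a","handle","turntable"):
        print(q,[(round(d["p"],2),np.round(d["extent"]).tolist()) for d in arm.spot_in(q,c)][:4])
    for q in("notch","label","frosted","plaque","foot_a","handle","turntable"):
        print(q,[(round(d["p"],2),np.round(d["xy"],1).tolist()) for d in arm.landmark_of(q,c)][:4])
print(arm.get_clock())
E
```

```text
side 580.2059814078086 580.2059814078086 317.14708346025964 230.16985344500193 pos [0.009 0.882 0.869] [[-0.886, -0.465, 0.002], [-0.291, 0.553, -0.781], [0.362, -0.692, -0.625]]
plaque [(0.88, [231.0, 320.0, 259.0, 361.0])]
foot_a [(0.7, [233.0, 350.0, 256.0, 373.0])]
handle [(0.95, [268.0, 199.0, 297.0, 241.0])]
turntable [(0.73, [294.0, 319.0, 383.0, 388.0]), (0.62, [228.0, 192.0, 330.0, 255.0])]
notch []
label [(0.91, [248.2, 342.1])]
frosted [(0.66, [243.2, 329.9])]
plaque [(0.92, [248.0, 355.8])]
foot_a [(0.9, [247.3, 361.8]), (0.83, [372.9, 198.9])]
handle [(0.87, [282.0, 221.5])]
turntable [(0.96, [336.1, 359.0]), (0.75, [276.4, 229.7])]
top 454.8033180565174 454.8033180565174 317.92307580439643 239.83544609548983 pos [0.388 0.016 0.864] [[-0.023, -1.0, 0.009], [-0.995, 0.022, -0.096], [0.095, -0.011, -0.995]]
plaque []
foot_a [(0.72, [438.0, 235.0, 471.0, 271.0]), (0.69, [144.0, 243.0, 167.0, 264.0]), (0.59, [126.0, 240.0, 151.0, 269.0])]
handle [(0.57, [305.0, 168.0, 379.0, 192.0])]
turntable [(0.77, [147.0, 287.0, 242.0, 385.0]), (0.59, [145.0, 243.0, 168.0, 263.0]), (0.57, [274.0, 109.0, 407.0, 238.0])]
notch [(0.69, [124.6, 243.5])]
label [(0.81, [139.7, 255.2])]
frosted [(0.58, [132.6, 250.7])]
plaque [(0.96, [147.7, 255.7])]
foot_a [(0.76, [451.8, 249.8]), (0.62, [148.7, 254.2]), (0.56, [334.3, 173.4])]
handle [(0.57, [338.7, 180.2])]
turntable [(0.77, [195.6, 333.5])]
1.2
```

```bash
python3 - <<'E'
import cv2,numpy as np
t=cv2.imread("pics/top0.png");s=cv2.imread("pics/side0.png")
z=lambda im,x,y,w,h:cv2.resize(im[y:y+h,x:x+w],(400,300),interpolation=cv2.INTER_CUBIC)
cv2.imwrite("pics/m.png",np.vstack([np.hstack([z(t,110,225,64,48),z(t,425,228,64,48)]),np.hstack([z(s,215,315,80,60),z(s,335,150,80,60)])]))
E
```

```text
(no output)
```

View pics/top0.png

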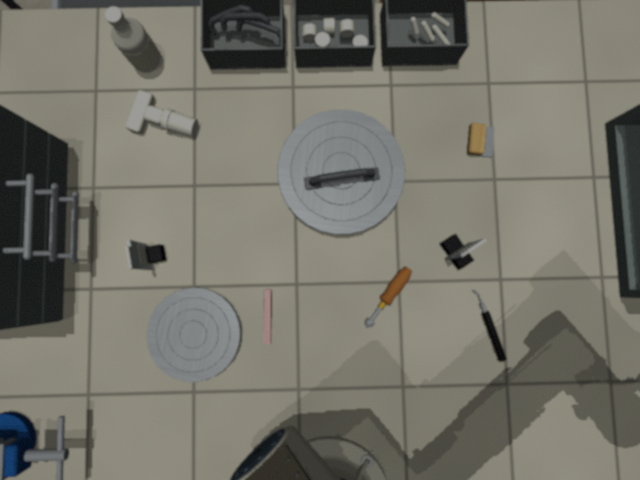

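View pics/side0.png

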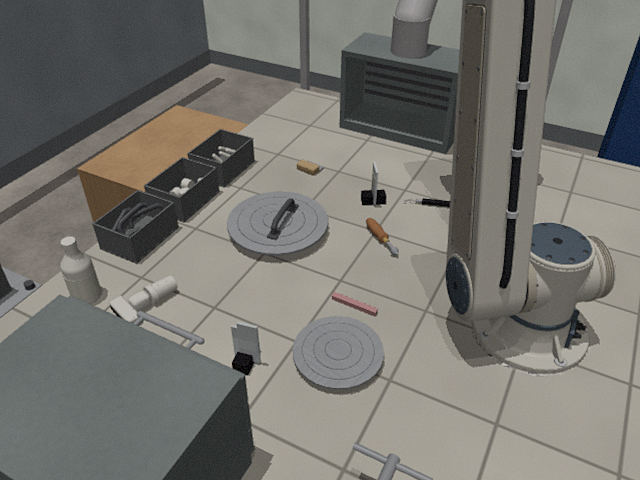

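View pics/m.png

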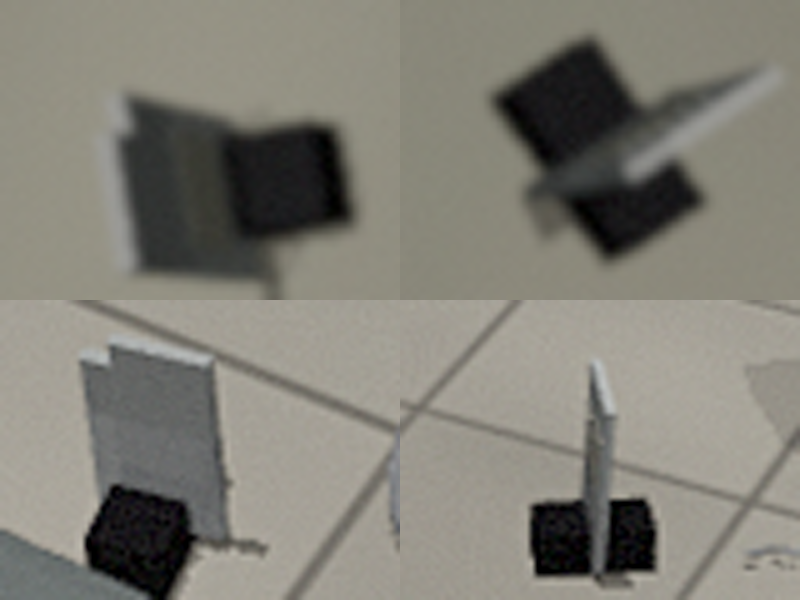

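The left plaque (top view, ~(131,254)) has its notch at the top corner (125,243), so it is the one to take. The right one (455,250) has its notch low down. The handle lies on the larger disc at ~(342,177). By handedness the label faces the turntable (-y). Next I fit the poses.

```bash
cat > h.py <<'E'
import numpy as np
from scipy.optimize import least_squares
from scipy.spatial.transform import Rotation as Ro
from workcell import arm
K={c:arm.get_calibration(c) for c in("side","top")}
def proj(c,X):
    k=K[c];p=np.asarray(k["R"])@X+np.asarray(k["t"]);return np.array([k["fx"]*p[0]/p[2]+k["cx"],k["fy"]*p[1]/p[2]+k["cy"]])
def Rp(a):  # plaque axes, upright; a = yaw of plaque x axis
    return Ro.from_euler("z",a).as_matrix()
E
python3 - <<'E'
from h import *
P=[("top",(2.5,-25,95),(131.6,268.2)),("top",(2.5,25,83),(130.8,240.2)),("top",(2.5,13,95),(130,246.6)),
("side",(-2.5,25,83),(231.6,325.4)),("side",(-2.5,13,95),(236.4,324)),("side",(-2.5,-25,95),(257.6,327)),("side",(-2.5,-25,0),(260.6,363)),
("top",(0,0,77),(132.6,250.7)),("top",(2.5,0,37),(139.7,255.2)),("side",(0,0,77),(243.2,329.9)),("side",(2.5,0,37),(248.2,342.1)),("top",(0,0,0),(147.7,255.7)),("side",(0,0,0),(248,355.8)),
("top",(0,19,89),(124.6,243.5))]
f=lambda v:np.concatenate([proj(c,np.array([v[0],v[1],.008])+Rp(v[2])@np.array(m)/1000)-u for c,m,u in P])
r=least_squares(f,[.38,.35,-1.57],loss="soft_l1");print("plaque",r.x);print(f(r.x).reshape(-1,2).round(1).tolist())
# handle: landmark + larger disc
g=lambda v:np.r_[proj("top",v)-(338.7,180.2),proj("side",v)-(282,221.5)]
h=least_squares(g,[.5,0,.03]);print("handle tri",h.x,h.fun)
m=arm.trace("handle","top")[:1],arm.trace("handle","side")[:1]
for n,mm in zip(("top","side"),m):
    for d in mm:
        import cv2
        pts=np.argwhere(d["region"])[:,::-1].astype(np.float32);print(n,d["p"],d["extent"],pts.mean(0),cv2.minAreaRect(pts))
        # ground pos of centroid at z=.06
        q=least_squares(lambda v:proj(n,np.array([v[0],v[1],.058]))-pts.mean(0),[.5,0]).x;print(q)
d=[d for d in arm.trace("turntable","top")]
for e in d: print("tt",e["p"],e["extent"])
q=least_squares(lambda v:proj("top",np.array([v[0],v[1],.03]))-(341.5,172.5),[.5,0]).x;print("disc ctr",q)
E
```

```text
plaque [ 0.44465487  0.32566451 -1.39763954]
[[0.2, -0.2], [-0.8, -0.8], [-1.8, -0.9], [-0.3, 0.1], [0.6, -1.5], [-0.6, 0.5], [-0.4, -0.8], [-0.4, 3.6], [2.7, 0.3], [1.9, 0.1], [-0.9, 1.7], [0.8, 1.2], [0.2, 2.1], [3.0, -0.7]]
handle tri [ 0.57912671 -0.03366723  0.03363387] [-0.29835157 -0.65615384  0.8961671   0.17298865]
top 0.97 [302.6, 168.3, 376.7, 190.1] [341.47095 176.25632] ((341.2098693847656, 177.0478057861328), (15.19989013671875, 76.25138092041016), 82.27816772460938)
[ 0.57943567 -0.03791564]
side 0.96 [267.9, 198.6, 298.7, 239.6] [281.71164 217.56879] ((281.92303466796875, 218.61537170410156), (13.867505073547363, 44.93071746826172), 33.690067291259766)
[ 0.57268561 -0.01896956]
tt 0.7 [276.3, 106.2, 404.0, 235.5]
tt 0.62 [148.0, 283.5, 238.5, 382.6]
disc ctr [ 0.59324562 -0.0400495 ]
```

```bash
cat >> h.py <<'E'
PX=np.array([.4447,.3257,.008]);PA=-1.40
H=np.array([.577,-.036])
s=np.sqrt(.5)
# tool in plaque frame: z=(-1,0,-1)s ; y=+-y
def TP(sg):
    z=np.array([-s,0,-s]);y=np.array([0,sg,0.]);return np.c_[np.cross(y,z),y,z]
def grasp(sg):
    R=Rp(PA)@TP(sg);return PX+Rp(PA)@np.array([0,0,.077])+.005*R[:,2],R
def final(sg,b,zc=.172): # plaque x up, plaque z horizontally at yaw b
    zp=np.array([np.cos(b),np.sin(b),0]);xp=np.array([0,0,1.]);Q=np.c_[xp,np.cross(zp,xp),zp]
    o=np.r_[H,zc]-Q@np.array([.0025,0,.037]);R=Q@TP(sg)
    return o+Q@np.array([0,0,.077])+.005*R[:,2],R
rv=lambda R:Ro.from_matrix(R).as_rotvec()
E
python3 - <<'E'
from h import *
for sg in(1,-1):
    p,R=grasp(sg)
    for n,q in(("pre",p-.08*R[:,2]),("g",p),("lift",p+[0,0,.1])): 
        j=arm.solve_ik(q,rv(R));print(sg,n,q.round(3),None if j is None else np.round(j,2))
    for b in range(-180,180,20):
        j=arm.solve_ik(*[final(sg,np.radians(b))[0],rv(final(sg,np.radians(b))[1])]);print(b,None if j is None else np.round(j,2))
E
```

```text
1 pre [0.454 0.273 0.138] [ 0.27  0.31 -0.08 -0.84 -1.23 -2.92]
1 g [0.444 0.329 0.081] [ 0.37  0.38 -0.13 -0.9  -1.08 -2.88]
1 lift [0.444 0.329 0.181] None
-180 None
-160 [-0.03 -0.01 -0.46 -0.64 -0.45 -0.71]
-140 [-0.3   0.15 -0.22 -0.85 -0.91 -0.13]
-120 [-0.37  0.31  0.   -0.83 -1.25  0.12]
-100 [-0.36  0.48  0.24 -0.77 -1.53  0.29]
-80 [-0.3   0.63  0.49 -0.7  -1.79  0.44]
-60 [-0.21  0.78  0.73 -0.63 -2.03  0.6 ]
-40 [-0.1   0.9   0.95 -0.53 -2.24  0.78]
-20 [ 0.01  0.99  1.08 -0.37 -2.38  1.04]
0 [ 0.14  1.03  1.07 -0.14 -2.39  1.37]
20 [ 0.26  0.97  0.87  0.09 -2.25  1.69]
40 [ 0.37  0.87  0.59  0.26 -2.03  1.93]
60 [ 0.47  0.73  0.27  0.4  -1.79  2.09]
80 [ 0.57  0.58 -0.05  0.55 -1.54  2.21]
100 [ 0.63  0.42 -0.36  0.72 -1.29  2.29]
120 [ 0.63  0.25 -0.66  0.96 -1.03  2.36]
140 [ 0.48  0.08 -0.91  1.34 -0.73  2.41]
160 None
-1 pre [0.454 0.273 0.138] [ 0.27  0.31 -0.08 -0.84 -1.23  0.22]
-1 g [0.444 0.329 0.081] [ 0.37  0.38 -0.13 -0.9  -1.08  0.26]
-1 lift [0.444 0.329 0.181] [ 0.39  0.26 -0.04 -0.83 -1.21  0.06]
-180 None
-160 [-0.03 -0.01 -0.46 -0.64 -0.45  2.43]
-140 [-0.3   0.15 -0.22 -0.85 -0.91  3.01]
-120 [-0.37  0.31  0.   -0.83 -1.25 -3.02]
-100 [-0.36  0.48  0.24 -0.77 -1.53 -2.85]
-80 [-0.3   0.63  0.49 -0.7  -1.79 -2.7 ]
-60 [-0.21  0.78  0.73 -0.63 -2.03 -2.55]
-40 [-0.1   0.9   0.95 -0.53 -2.24 -2.36]
-20 [ 0.01  0.99  1.08 -0.37 -2.38 -2.11]
0 [ 0.14  1.03  1.07 -0.14 -2.39 -1.77]
20 [ 0.26  0.97  0.87  0.09 -2.25 -1.45]
40 [ 0.37  0.87  0.59  0.26 -2.03 -1.21]
60 [ 0.47  0.73  0.27  0.4  -1.79 -1.05]
80 [ 0.57  0.58 -0.05  0.55 -1.54 -0.93]
100 [ 0.63  0.42 -0.36  0.72 -1.29 -0.85]
120 [ 0.63  0.25 -0.66  0.96 -1.03 -0.79]
140 [ 0.48  0.08 -0.91  1.34 -0.73 -0.73]
160 None
```

```bash
python3 - <<'E'
from h import *
import cv2
p,R=grasp(-1)
arm.reach(p-.09*R[:,2]+[0,-.06,.08],rv(R))
arm.reach(p-.09*R[:,2],rv(R))
print(arm.move_straight(p,rate=.1,max_force=6),arm.get_tcp_pos(),p,arm.get_clock())
t=arm.read_camera("top");s_=arm.read_camera("side")
z=lambda im,x,y,w,h:cv2.resize(im[y:y+h,x:x+w],(400,300),interpolation=cv2.INTER_CUBIC)
cv2.imwrite("pics/g.png",np.hstack([z(t,90,195,120,90),z(s_,185,270,120,90)])[:,:,::-1])
E
```

```text
False [0.44452882 0.32897258 0.08193031] [0.44409908 0.32918409 0.08146447] 5.55
```

View pics/g.png

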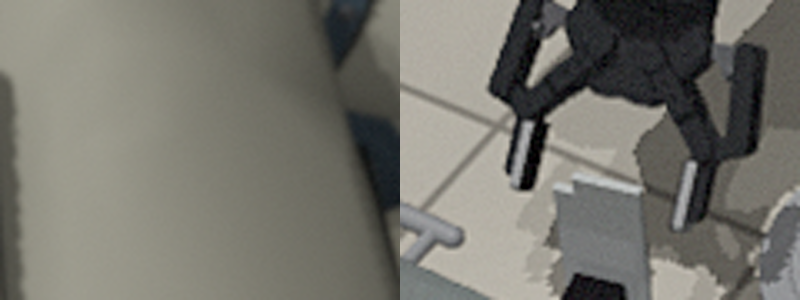

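```bash
python3 - <<'E'
from h import *
R=Ro.from_rotvec(arm.get_orientation()).as_matrix();p=np.array(arm.get_tcp_pos())
c=lambda X:((proj("side",X)-(185,270))*(400/120)+(400,0)).round(0)
for y in(.0425,-.0425):
    print("tip",[c(p+R@np.array([0,y,t])) for t in(.014,.001)])
for m in((2.5,13,95),(-2.5,13,95),(-2.5,25,83),(-2.5,-25,95),(0,0,77)): print(m,c(PX+Rp(PA)@np.array(m)/1000))
E
```

```text
tip [array([666., 253.]), array([671., 229.])]
tip [array([519., 215.]), array([524., 191.])]
(2.5, 13, 95) [577. 168.]
(-2.5, 13, 95) [573. 175.]
(-2.5, 25, 83) [554. 185.]
(-2.5, -25, 95) [640. 192.]
(0, 0, 77) [600. 200.]
```

```bash
python3 - <<'E'
from h import *
import cv2
arm.set_gripper(.04)
print(arm.get_finger_gap(),arm.get_gripper_force(),arm.get_force())
p=np.array(arm.get_tcp_pos())
print(arm.move_straight(p+[0,0,.05],rate=.08,max_force=25),arm.get_finger_gap(),arm.get_force(),arm.get_clock())
s_=arm.read_camera("side")
cv2.imwrite("pics/l.png",cv2.resize(s_[240:390,160:360],(800,600),interpolation=cv2.INTER_CUBIC)[:,:,::-1])
E
```

```text
0.04858516023374077 61.08126372098923 [ 0.44070368 -0.45525811  3.04383319]
False 0.04851374430272268 [ 0.07328033 -0.0618294  -0.55905846] 6.8667
```

View pics/l.png

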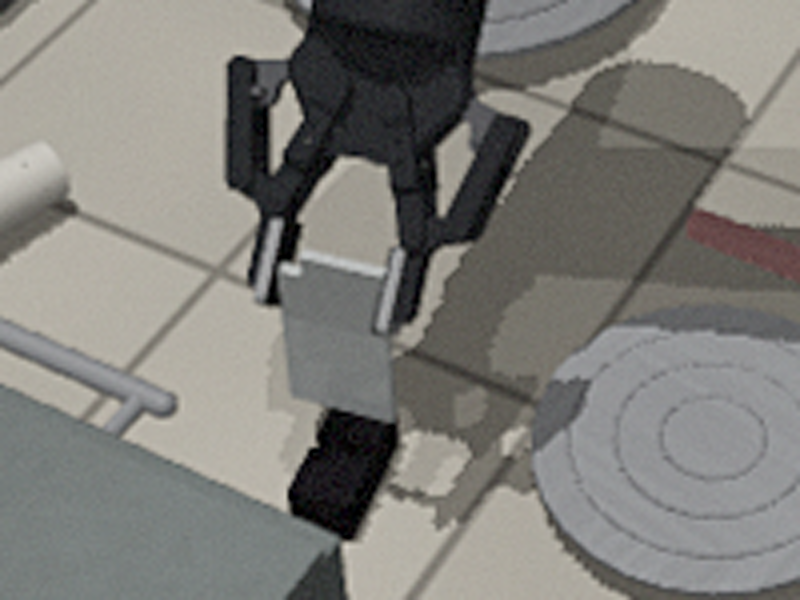

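The plaque is out of the foot, held by its frosted end between the pads (285–400, 250–330 in the crop). Now I swing it over the handle.

```bash
python3 - <<'E'
from h import *
import cv2
p=np.array(arm.get_tcp_pos())
arm.move_straight(p+[0,-.03,.08],rate=.15)
q,R=final(-1,np.radians(75),.21); arm.reach(q,rv(R))
q,R=final(-1,np.radians(75),.172); arm.move_straight(q,rate=.08)
arm.sleep(.3)
print(arm.get_finger_gap(),arm.get_tcp_pos(),q,arm.get_clock())
t=arm.read_camera("top");s_=arm.read_camera("side")
for c in("top","side"):
    for n in("label","handle","plaque","notch","frosted"): print(c,n,[(round(d["p"],2),np.round(d["xy"],1).tolist()) for d in arm.landmark_of(n,c)][:3])
cv2.imwrite("pics/f.png",np.hstack([cv2.resize(im[y:y+h,x:x+w],(400,600),interpolation=cv2.INTER_CUBIC) for im,x,y,w,h in((t,260,80,160,240),(s_,220,90,120,180))])[:,:,::-1])
zp=np.array([np.cos(np.radians(75)),np.sin(np.radians(75)),0]);yp=np.cross(zp,[0,0,1])
o=np.r_[H,.172-.0025]-.037*zp
for c in("top","side"):
    print(c,"pred label",proj(c,np.r_[H,.172]),"corners z=0",[proj(c,o+k*yp).round(1) for k in(-.025,.025)],"notch",proj(c,o+.089*zp+.019*yp))
E
```

```text
0.04822187978522954 [ 0.58658299 -0.00066694  0.16625025] [ 0.5864377  -0.00077803  0.16596447] 9.8
top label [(0.6, [345.4, 161.4]), (0.19, [321.7, 156.7])]
top handle [(0.57, [337.9, 180.3])]
top plaque [(0.85, [368.0, 167.7])]
top notch [(0.6, [314.3, 145.8])]
top frosted [(0.62, [321.3, 156.5])]
side label [(0.62, [282.1, 170.5])]
side handle []
side plaque [(0.77, [293.0, 165.9])]
side notch [(0.7, [283.0, 219.2])]
side frosted [(0.61, [267.2, 181.2]), (0.39, [376.1, 194.0])]
top pred label [344.70851154 160.61500421] corners z=0 [array([364. , 181.9]), array([371.3, 151.4])] notch [315.1380081  141.76786122]
side pred label [282.04625691 171.6691551 ] corners z=0 [array([301.9, 170.1]), array([286. , 161.9])] notch [258.82892728 178.99481308]
```

View pics/f.png

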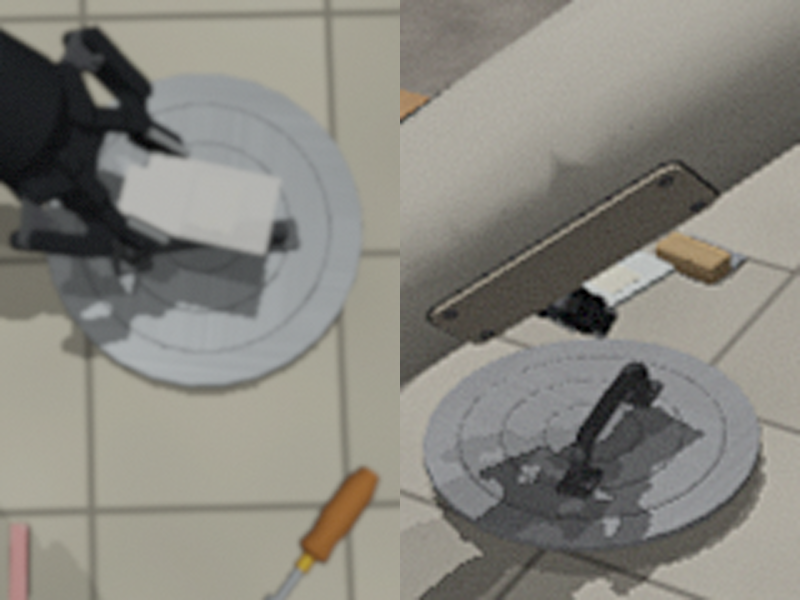

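The plaque is level with its label up at (345,161) in the top view, within 1 px of where I predicted. The handle shows below it, and both are untouched and steady.

```bash
python3 - <<'E'
from workcell import arm
print(arm.get_finger_gap(),max(map(abs,arm.get_dq())),arm.get_force(),arm.get_clock())
print(arm.hand_in())
E
```

```text
0.04802131514359952 0.0013743265260738721 [-0.30672997  0.25805826 -1.03231186] 10.4
the job is handed in; nothing more can be done
None
```

Handed in at 10.4 s: the plaque is held by its frosted end, level and label up, about 10 cm above the middle of the handle; the overhead camera sees the label clearly, but the plaque and gripper hide most of the handle.

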